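# Load the sample carrier in order

### The arm

A 6-joint arm with a two-finger parallel gripper is mounted at the origin on a cart in front of the work surface, level with it; the furniture and walls round the work are solid. World frame = base frame: x ahead of the robot, y to its left, z up, the work surface at z = 0. Lengths are in m, angles in degrees, forces in N, time in s.
With the tool pointing down it reaches from about 0.4 to 0.825 m from the base axis. Payload 7 kg.
Tool frame: the origin (TCP) lies midway between the tips of the shut fingers; the grasp point (between the pads) lies 19 mm behind it; z points along the fingers, y is the direction in which the jaws open and shut (so a half turn about z gives the same grasp; the last joint's range is limited). The gripper opens to 88 mm and grips with 3 to 60 N. Pads are 19 mm wide; open, the fingers measure 130 mm over their backs; the gripper's body (78 mm by 193 mm) begins 47 mm behind the grasp point.
Start: joints at [82.111, 20.546, 0.682, 0, -70.136, -16.507], TCP at [0.279, 0.615, 0.227] pointing down, gripper open.
Joint ranges: [-176.03, 176.03], [-82.01, 121.73], [-58.28, 71.71], [-173.87, 95.51], [-174.79, -0.11], [-173.66, 173.66]. Speed limits (degrees/s): [136.94, 136.94, 172.46, 180, 180, 180].

### API

Orientations are given as [roll, pitch, yaw] about the fixed x, y, z axes, in that order (R = Rz(yaw) Ry(pitch) Rx(roll)).
In Python, from plant import r gives the robot as it stands. The module is installed in compiled form; this text tells all that it offers.
- The arm moves only by the tool send_rows, never from a script. Its argument "motion" is a list of rows, each an object with "travel": the shift along the tool's x, y, z in m, a list of three; "spin": the turn about the tool's z in degrees. In form: [{"travel": [tx, ty, tz], "spin": spin}, ...]. A call has 1 to 5 rows; each row shifts and turns the pose as measured when the row begins, along the tool's axes as they then stand; what a row does not reach is not made up. A row lasts 1/12 s, in which the tool goes at most 41.7 mm and 7.16 degrees, less where a joint would pass 70% of its speed; a pose out of reach is approached as far as the arm can. A call is refused whole if a number of a shift passes 0.0417 or a number of a turn 7.16, either way. A call with a gripper value outside its range is refused whole. "gripper" is the gripper command: -1 is shut, 1 is fully open, values between are in proportion, set as the call begins (left out, the last holds). The fingers move at their own pace and stop on an object; "squeeze" is the grip in N (left out, the last holds). Time passes only in rows, so rows that do not move let the fingers close. It gives the time, the measured TCP pose, the force and the opening at its end, in the units of the state.
- r.get_state(): the state, without advancing time (a new reading comes with each control period).
- r.capture(name): name is "scene" or "top" or "wrist"; returns (picture, depth): 420x560x3 uint8, blue, green, red; 420x560 float32, m along the optical axis (not along the pixel's ray), 0 where there is no reading.
- r.get_calibration(name): a dict with "fov_y" (degrees; the focal length in pixels is half the picture's height over the tangent of half this angle, whatever the lens; pixels are square), "cx", "cy" (the principal point, pixels), "origin" and "orientation" of the camera in the world. Camera axes: x right, y down, z forward; pixel columns grow to the right and rows downward; lengths in m; the calibration is good to about 2 mm. The wrist camera is an equidistant fisheye: a pixel r from the principal point sees the ray r / f radians off the axis. A picture is of the moment at which its call begins: read the wrist's pose just before it. get_calibration takes no time and is no camera call; for the wrist camera it gives the pose at the moment of the call.
- r.close_job(): hands the job in, once; it reports no verdict.
Trained networks look in the newest picture that a camera, given by its name, has taken for a name from the list of things; names that differ only in an ending like _2 or _b are one class to them, and where a whole thing is asked for, a point or a joint stands for the part that bears it (a point fixed in the world has none). Each returns a list of dicts, best first, with "conf" (0 to 1); they miss things now and then, are a little off and sometimes report something else, mostly with a low value. They report only what shows in the picture. A call takes as long as a camera call.
- r.boxes_of(camera, target): "at" ([x, y, z] in m, in the coordinates of the camera as it stood for that picture, good to about 4 mm: the middle of the surface that is visible of it).
- r.pinpoint(camera, target): "at" ([x, y, z] in m, in the coordinates of the camera as it stood for that picture, good to about 4 mm: a listed point, or the origin of a listed thing).
The state is a dict: "time_s": time; "joints": joint angles; "qd": joint speeds; "joint_torque": joint torques, N m; "tcp_pos": TCP position; "eef_rot": TCP orientation; "contact_force": force on the tool from outside, world axes, zero at the start; "moment": the same for the moment, N m; "gripper_width": finger opening in m.
Only numpy, scipy, OpenCV 4.12 (cv2) and the standard library are available. Lean on these libraries where they do the work, as an engineer would, in place of code of your own. Each camera call takes 0.05 s, during which the arm holds its last target. There are 200 camera calls.

### The job

Load the white three-pocket carrier in order, counting its pockets from the end with the steel finger bar: first put the short brown bottle into pocket 1 (one dot), then the tall slim white jar into pocket 2 (two dots). Set each one down upright on the floor of its pocket without dropping it, and let go. Leave pocket 3 empty and leave the tall brown bottle standing where it is.

Things in the scene. Friction and masses are not known exactly. Their poses are not given: they have to be found in the camera images.
- carrier: Fixed white carrier, 96 (x) x 286 (y) x 34 mm, on the worktop. Origin: centre of its underside. +y: along the row to the end with the low steel bar (27 mm longer there); the dotted rim is on the -x side. Pocket centres (x, y): pocket 1, one dot, next to the bar (8, 90) mm; pocket 2 (8, 0); pocket 3 (8, -90). Pockets 64 x 64 mm, 28 mm deep, floor 6 mm above the worktop.
- brown_bottle_centre (a point): Short round brown bottle with a black cap, body 48 mm in diameter, 105 mm high, 0.1 to 0.2 kg, loose, standing on the worktop. The point is on its axis, half-way up (52.5 mm above its foot), where its sides are straight; z is its axis, upwards. Of the two brown bottles it is the short one.
- white_jar_centre (a point): Tall slim round white plastic jar with a white cap, 48 mm in diameter, 181 mm high, 0.1 to 0.2 kg, loose, standing on the worktop. The point is on its axis, half-way up (90.5 mm above its foot); z is its axis, upwards.
- tall_brown_centre (a point): Bystander: tall round dark brown bottle with a black cap, 52 mm in diameter, 169 mm high, loose, standing on the worktop in a row across the table with the short bottle and the jar, 14 cm or more apart. The point is on its axis, half-way up (84.5 mm above its foot); z is its axis, upwards.

How it is judged (in metres and radians):
On the way, in this order (a step that is already met when the one before it is completed fails the run):
1. the short brown bottle stands in pocket 1, released (x of brown_bottle_centre in the frame of carrier between -0.006 and 0.022 m and y of brown_bottle_centre in the frame of carrier between 0.076 and 0.104 m and z of brown_bottle_centre in the frame of carrier below 0.0665 m and angle between brown_bottle_centre's own z axis and vertical below 0.17 rad and contact force between brown_bottle and the fingers below 0.05 N and linear speed of brown_bottle below 0.03 m/s), for 0.2 s.
2. then the white jar stands in pocket 2, released (x of white_jar_centre in the frame of carrier between -0.006 and 0.022 m and y of white_jar_centre in the frame of carrier between -0.014 and 0.014 m and z of white_jar_centre in the frame of carrier below 0.1045 m and angle between white_jar_centre's own z axis and vertical below 0.17 rad and contact force between white_jar and the fingers below 0.05 N and linear speed of white_jar below 0.03 m/s), for 0.2 s.
At the end, for the whole second after the job is handed in: The short brown bottle stands in pocket 1 and the white jar in pocket 2, each within 14 mm of the pocket's centre along both sides of the carrier, its foot within 8 mm of the pocket floor, upright within 10 degrees, released and at rest (all of step 1 and all of step 2); the robot touches nothing.
It fails at once if the tall brown bottle is moved by more than 30 mm or tipped (distance of tall_brown_centre from where it was at the start of the episode above 0.03 m or angle between tall_brown_centre's own z axis and vertical above 0.3 rad).
It fails at once if the short brown bottle or the white jar is dropped (moves faster than 0.8 m/s out of the fingers) ((linear speed of brown_bottle above 0.8 m/s and contact force between brown_bottle and the fingers below 0.05 N) or (linear speed of white_jar above 0.8 m/s and contact force between white_jar and the fingers below 0.05 N)).
It also fails if it takes over 64 s, if anything falls off the work surface, if the arm or the gripper's body presses on something with over 40 N, if the wrist force passes 120 N, or if a joint passes its speed limit or range.

## Working session

There is one attempt and no reset: what is moved stays moved. The work goes in short steps, Python scripts to look and compute and a tool call to move; the robot and the scene stay as the last step left them, time stands still between calls to the robot, and variables do not carry over. Pictures are saved under pics/ and viewed, about 8 in all and at most 12, crops included, and the job is handed in when it is done.

Besides the shell and the picture viewer there is one more tool, called after ">>>" as name(argument=value, ...), one argument or row to a line, values as JSON. send_rows: Moves the arm, as the interface text tells. Its arguments: {"type":"object","properties":{"motion":{"type":"array"},"gripper":{"type":"number"},"squeeze":{"type":"number"}},"required":["motion"]}

```bash
mkdir -p pics; cat > h.py <<'E'
from plant import r
import numpy as np, cv2
from scipy.spatial.transform import Rotation as R
def cam(c):
    k=r.get_calibration(c); return k
def world(k,p):
    return R.from_euler('xyz',k['orientation'],degrees=True).apply(p)+np.array(k['origin'])
def look(c,targets,fn='pinpoint'):
    k=r.get_calibration(c); im,d=r.capture(c); out={}
    for t in targets:
        out[t]=[(round(x['conf'],2),np.round(world(k,x['at']),4).tolist()) for x in getattr(r,fn)(c,t)[:3]]
    return im,d,k,out
T=['carrier','brown_bottle_centre','white_jar_centre','tall_brown_centre']
E
python3 - <<'E'
from h import *
s=r.get_state(); print({k:np.round(v,3).tolist() for k,v in s.items()})
ims=[]
for c in ['top','scene']:
    im,d,k,o=look(c,T); print(c,k); [print(a,b) for a,b in o.items()]
    cv2.imwrite(f'pics/{c}0.png',im); np.save(f'{c}d.npy',d)
E
```

```text
{'time_s': 0.0, 'joints': [82.11, 20.592, 0.632, -0.02, -70.135, -16.508], 'qd': [0.07, 0.019, 0.009, 0.0, 0.062, 0.125], 'joint_torque': [-0.001, -58.272, 29.306, 6.997, 0.007, -0.0], 'tcp_pos': [0.279, 0.614, 0.226], 'eef_rot': [179.904, -0.009, -24.404], 'contact_force': [-0.009, -0.068, 0.326], 'moment': [-0.003, -0.024, -0.012], 'gripper_width': 0.087}
top {'fov_y': 42.280400091789005, 'cx': 284.8312133142255, 'cy': 213.292797695224, 'origin': array([ 0.37934356, -0.02604034,  0.94004159]), 'orientation': array([-1.70556561e+02,  2.52870524e-02, -8.86480474e+01])}
carrier [(0.63, [0.416, -0.0419, -0.0006])]
brown_bottle_centre [(0.94, [0.5892, 0.1384, 0.0516])]
white_jar_centre [(0.78, [0.5787, -0.1982, 0.0889])]
tall_brown_centre []
scene {'fov_y': 50.89908553742177, 'cx': 285.00946531340577, 'cy': 211.56219101335432, 'origin': array([ 0.20141674, -0.47429538,  0.7583198 ]), 'orientation': array([-140.16234367,   -1.02957534,  -31.74741223])}
carrier [(0.91, [0.4166, -0.0427, 0.0038]), (0.33, [0.5947, 0.1391, 0.0535])]
brown_bottle_centre [(0.94, [0.5944, 0.1399, 0.0561])]
white_jar_centre [(0.82, [0.577, -0.1981, 0.0893])]
tall_brown_centre [(0.59, [0.5638, -0.0322, 0.0868])]
```

View pics/top0.png

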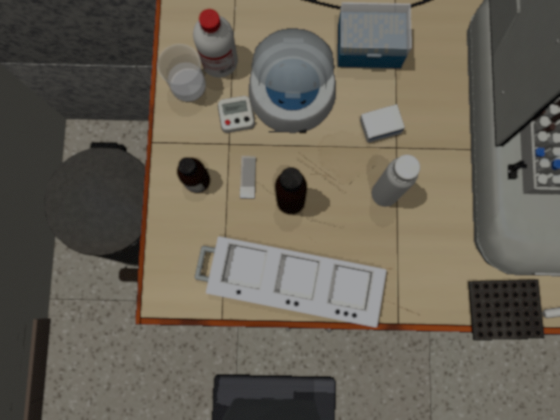

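View pics/scene0.png

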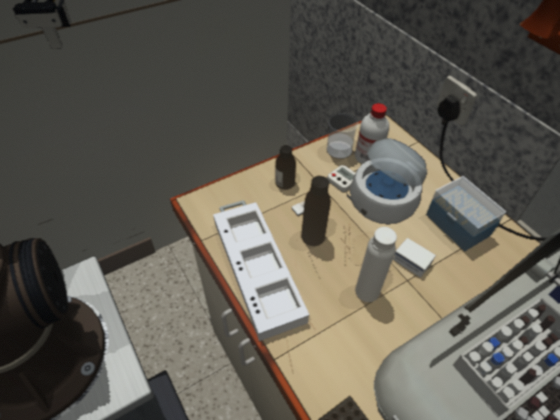

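The top view shows the short bottle at (193,175), the tall one at (291,190) and the jar at (395,180). The carrier is at (296,280), with its bar at the left end (205,263) and its dots at the bottom, so the row is yawed about -12°. The scene view agrees. Next I'll fit the carrier and check the heights around the objects.

```bash
cat >> h.py <<'E'
def cloud(k,d):
    h,w=d.shape; f=h/2/np.tan(np.radians(k['fov_y']/2)); u,v=np.meshgrid(np.arange(w),np.arange(h))
    p=np.stack([(u-k['cx'])/f*d,(v-k['cy'])/f*d,d],-1); P=world(k,p.reshape(-1,3)).reshape(h,w,3); P[d<=0]=np.nan; return P
def carrier_fit(P):
    m=(P[...,2]>.026)&(P[...,2]<.042)&(abs(P[...,0]-.417)<.11)&(abs(P[...,1]+.042)<.17)
    pts=P[m][:,:2]; (c,s,a)=cv2.minAreaRect((pts*1000).astype(np.float32)); return c,s,a,len(pts)
E
python3 - <<'E'
from h import *
for c in ['top','scene']:
    k=r.get_calibration(c); P=cloud(k,np.load(c+'d.npy')); print(c,carrier_fit(P))
    z=P[...,2]
    for n,x,y,hh in [('short',.591,.139,.105),('jar',.578,-.198,.181),('tall',.564,-.032,.169)]:
        m=(np.hypot(P[...,0]-x,P[...,1]-y)<.05)&(z>hh-.012)&(z<hh+.02)
        q=P[m]; print(n,len(q),np.round((q.min(0)+q.max(0))/2,4) if len(q) else '',np.round(np.ptp(q,0),3) if len(q) else '')
    # other tall stuff, max height on 5cm grid
    g={}
    ok=np.isfinite(z)
    for i in range(9,16):
        row=[]
        for j in range(6,-9,-1):
            m=ok&(P[...,0]>=i*.05)&(P[...,0]<i*.05+.05)&(P[...,1]>=j*.05)&(P[...,1]<j*.05+.05)
            row.append(int(1000*z[m].max()) if m.any() else -1)
        print(i*.05,row)
E
```

```text
top ((418.9676208496094, -30.452804565429688), (310.5767517089844, 96.19053649902344), 80.19339752197266, 5677)
short 264 [0.5918 0.1355 0.1012] [0.027 0.026 0.016]
jar 542 [ 0.5773 -0.1963  0.1766] [0.036 0.036 0.015]
tall 430 [ 0.5603 -0.0291  0.1649] [0.033 0.032 0.015]
0.45 [-1, -1, 4, 4, 29, 38, 38, 37, 37, 36, 3, 5, 4, 123, 129]
0.5 [-404, -1, 4, 6, 4, 4, 5, 171, 120, 4, 5, 5, 4, 129, 130]
0.55 [-396, -1, 4, 85, 109, 11, 12, 172, 133, 4, 183, 184, 4, 129, 170]
0.6000000000000001 [-393, -1, 4, 4, 106, 12, 12, 3, 4, 5, 5, 3, 4, 171, 275]
0.65 [-393, -1, 4, 4, 4, 21, 72, 145, 72, 5, 35, 34, 3, 173, 293]
0.7000000000000001 [-405, -1, 4, 92, 92, 23, 159, 165, 162, 65, 34, 34, 5, 167, 297]
0.75 [-1, -1, 3, 92, 124, 123, 156, 161, 158, 68, 4, 4, 5, 218, 299]
scene ((420.8076171875, -34.256103515625), (309.2244567871094, 96.74732208251953), 80.09701538085938, 3823)
short 131 [0.5942 0.1328 0.101 ] [0.027 0.028 0.015]
jar 396 [ 0.5788 -0.1974  0.1765] [0.037 0.036 0.015]
tall 252 [ 0.5631 -0.0333  0.1646] [0.033 0.034 0.014]
0.45 [-1, -1, 3, 3, 27, 38, 37, 37, 37, 37, 3, 3, 3, 121, 129]
0.5 [-1, -1, 3, 3, 3, 3, 3, 171, 128, 3, 3, 4, 4, 126, 130]
0.55 [-1, -1, 3, 3, 108, 11, 12, 171, 158, 4, 183, 183, 4, 127, 171]
0.6000000000000001 [-1, -1, 2, 2, 107, 2, 3, 3, 4, 5, 2, 3, 4, 145, 264]
0.65 [-1, -1, 1, 2, 3, 21, 72, 144, 73, 3, 34, 33, 4, 120, 337]
0.7000000000000001 [-1, -1, 3, 91, 90, 20, 158, 165, 161, 71, 532, 539, 3, 105, 266]
0.75 [-1, -1, 2, 91, 123, 120, 155, 161, 159, 71, 4, 4, 3, 3, 236]
```

>>> send_rows(
  motion=[
    {"travel": [0.03,0.02,0],"spin": -7.1},
    {"travel": [0.029,0.025,0],"spin": -7.1},
    {"travel": [0.027,0.029,0],"spin": 0},
    {"travel": [0.027,0.029,0],"spin": 0},
    {"travel": [0.027,0.029,0],"spin": 0},
  ],
  gripper=1,
)

```text
time_s: 0.92
tcp_pos: [0.3822, 0.4527, 0.2244]
eef_rot: [180.0, -0.0, -9.1]
contact_force: [1.1, 0.1, 0.1]
gripper_width: 0.0875
```

>>> send_rows(
  motion=[
    {"travel": [0.027,0.029,0],"spin": 0},
    {"travel": [0.027,0.029,0],"spin": 0},
    {"travel": [0.027,0.029,0],"spin": 0},
    {"travel": [0.027,0.029,0],"spin": 0},
    {"travel": [0.027,0.029,0],"spin": 0},
  ],
)

```text
time_s: 1.33
tcp_pos: [0.4962, 0.2799, 0.2262]
eef_rot: [-179.9, -0.1, -8.9]
contact_force: [0.4, 1.3, -0.4]
gripper_width: 0.0874
```

```bash
cat >> h.py <<'E'
def to(x,y,z,yaw):
    s=r.get_state(); Q=R.from_euler('xyz',s['eef_rot'],degrees=True)
    t=Q.inv().apply(np.array([x,y,z])-s['tcp_pos']); sp=-((yaw-s['eef_rot'][2]+90)%180-90)
    print('t',round(s['time_s'],2),'tcp',np.round(s['tcp_pos'],4),np.round(s['eef_rot'],2),'-> tool',np.round(t,4),'spin',round(sp,2))
E
python3 - <<'E'
from h import *
to(.592,.137,.2,-10)
E
```

```text
t 1.33 tcp [0.4962 0.2799 0.2262] [-1.7985e+02 -1.0000e-01 -8.9000e+00] -> tool [0.1167 0.1265 0.0261] spin 1.1
```

>>> send_rows(
  motion=[
    {"travel": [0.028,0.03,0.005],"spin": 1},
    {"travel": [0.028,0.03,0.005],"spin": 0},
    {"travel": [0.028,0.03,0.005],"spin": 0},
    {"travel": [0.024,0.026,0.005],"spin": 0},
    {"travel": [0,0,0],"spin": 0},
  ],
)

```text
time_s: 1.75
tcp_pos: [0.5869, 0.1393, 0.2078]
eef_rot: [-179.7, -0.3, -10.1]
contact_force: [-0.7, 0.2, 0.6]
gripper_width: 0.0874
```

```bash
python3 - <<'E'
from h import *
im,d,k,o=look('wrist',T); print(k); [print(a,b) for a,b in o.items()]
cv2.imwrite('pics/w1.png',im); np.save('wd.npy',d)
to(.592,.137,.2,-10)
E
```

```text
{'fov_y': 65.70646984690485, 'cx': 282.7644954160129, 'cy': 205.50180383499563, 'origin': array([0.65112774, 0.12691352, 0.36561381]), 'orientation': array([ 165.81538526,    0.2822164 , -100.01008995])}
carrier [(0.51, [0.5947, 0.1347, 0.0543])]
brown_bottle_centre [(0.62, [0.5907, 0.1392, 0.0565])]
white_jar_centre []
tall_brown_centre [(0.96, [0.5596, -0.0303, 0.0852])]
t 2.0 tcp [0.5849 0.145  0.2092] [-179.59   -0.36   -9.85] -> tool [0.0083 0.0067 0.0092] spin 0.15
```

View pics/w1.png

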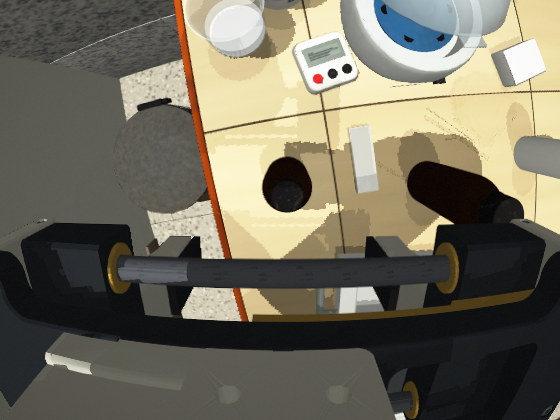

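The wrist view shows the short bottle, cap at (288,192), roughly midway between the fingers, with nothing under the finger paths. All the estimates agree on about (0.591, 0.138), so I'm descending.

>>> send_rows(
  motion=[
    {"travel": [0.007,0.006,0.01],"spin": 0},
    {"travel": [0,0,0.02],"spin": 0},
    {"travel": [0,0,0.02],"spin": 0},
    {"travel": [0,0,0.02],"spin": 0},
    {"travel": [0,0,0],"spin": 0},
  ],
)

```text
time_s: 2.42
tcp_pos: [0.5915, 0.144, 0.1387]
eef_rot: [-179.3, -0.7, -9.3]
contact_force: [-0.8, -0.5, -0.0]
gripper_width: 0.0875
```

```bash
python3 - <<'E'
from h import *
to(.591,.138,.046,-10)
E
```

```text
t 2.42 tcp [0.5915 0.144  0.1387] [-179.32   -0.66   -9.29] -> tool [-0.0005  0.0071  0.0926] spin 0.71
```

>>> send_rows(
  motion=[
    {"travel": [0,0.004,0.02],"spin": 0.7},
    {"travel": [0,0.002,0.02],"spin": 0},
    {"travel": [0,0,0.02],"spin": 0},
    {"travel": [0,0,0.02],"spin": 0},
    {"travel": [0,0,0.01],"spin": 0},
  ],
)

```text
time_s: 2.83
tcp_pos: [0.5944, 0.1443, 0.0512]
eef_rot: [-179.1, -1.1, -9.5]
contact_force: [0.2, 0.6, 0.5]
gripper_width: 0.0879
```

```bash
python3 - <<'E'
from h import *
to(.591,.138,.046,-10)
im,d,k,o=look('wrist',T[1:2]); print(o); to(.591,.138,.046,-10)
E
```

```text
t 2.83 tcp [0.5944 0.1443 0.0512] [-179.08   -1.08   -9.48] -> tool [-0.0024  0.0068  0.0051] spin 0.52
{'brown_bottle_centre': [(0.86, [0.5937, 0.137, 0.0535])]}
t 2.93 tcp [0.5943 0.144  0.0515] [-179.13   -1.04   -9.48] -> tool [-0.0023  0.0066  0.0053] spin 0.52
```

>>> send_rows(
  motion=[
    {"travel": [-0.001,0.006,0.005],"spin": 0.5},
    {"travel": [0,0,0],"spin": 0},
  ],
)

```text
time_s: 3.1
tcp_pos: [0.5933, 0.1392, 0.048]
eef_rot: [-179.1, -1.1, -9.9]
contact_force: [0.3, -1.0, 0.9]
gripper_width: 0.0877
```

>>> send_rows(
  motion=[
    {"travel": [0,0,0],"spin": 0},
    {"travel": [0,0,0],"spin": 0},
    {"travel": [0,0,0],"spin": 0},
    {"travel": [0,0,0],"spin": 0},
    {"travel": [0,0,0],"spin": 0},
  ],
  gripper=-1,
  squeeze=15,
)

```text
time_s: 3.52
tcp_pos: [0.5956, 0.14, 0.0525]
eef_rot: [-178.8, -1.5, -9.9]
contact_force: [-0.3, -0.2, 0.3]
gripper_width: 0.0594
```

>>> send_rows(
  motion=[
    {"travel": [0,0,0],"spin": 0},
    {"travel": [0,0,0],"spin": 0},
    {"travel": [0,0,0],"spin": 0},
  ],
)

```text
time_s: 3.77
tcp_pos: [0.5957, 0.1397, 0.0532]
eef_rot: [-178.8, -1.5, -9.9]
contact_force: [-0.2, 0.4, -0.7]
gripper_width: 0.0465
```

>>> send_rows(
  motion=[
    {"travel": [0,0,0.002],"spin": 0},
    {"travel": [0,0,0.001],"spin": 0},
    {"travel": [0,0,0.001],"spin": 0},
  ],
)

```text
time_s: 4.02
tcp_pos: [0.598, 0.1388, 0.0526]
eef_rot: [-178.9, -1.7, -9.8]
contact_force: [-1.7, -1.7, 6.9]
gripper_width: 0.0466
```

```bash
python3 - <<'E'
from h import *
im,d,k,o=look('wrist',T[1:2]); print(o); to(.591,.138,.046,-10); print(r.get_state()['gripper_width'],r.get_state()['contact_force'])
cv2.imwrite('pics/w2.png',im)
E
```

```text
{'brown_bottle_centre': [(0.65, [0.5958, 0.1424, 0.0559])]}
t 4.12 tcp [0.598  0.1388 0.0526] [-178.87   -1.72   -9.81] -> tool [-0.007   0.0021  0.0064] spin 0.19
0.046317391375932715 [-1.29165086 -1.94701556  7.88708487]
```

View pics/w2.png

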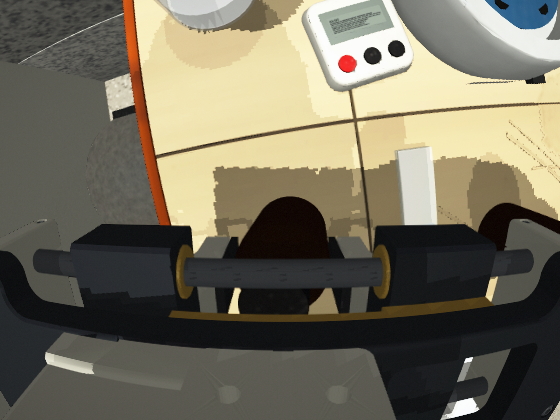

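The picture shows the bottle held between the fingers at (285,240). The opening is 46.5 mm and the axis looks about centred. The bottle's foot is on the table with the TCP at 52.6 mm. I'm lifting.

>>> send_rows(
  motion=[
    {"travel": [0,0,-0.015],"spin": 0},
    {"travel": [0,0,-0.02],"spin": 0},
    {"travel": [0,0,-0.02],"spin": 0},
    {"travel": [0,0,-0.02],"spin": 0},
    {"travel": [0,0,-0.01],"spin": 0},
  ],
  squeeze=20,
)

```text
time_s: 4.53
tcp_pos: [0.5923, 0.1363, 0.1357]
eef_rot: [-179.2, -1.3, -9.9]
contact_force: [0.2, 1.1, -1.4]
gripper_width: 0.0462
```

```bash
python3 - <<'E'
from h import *
s=r.get_state(); print(s['gripper_width'],s['contact_force'])
im,d,k,o=look('top',T[1:2]); print(o); im,d,k,o=look('scene',T[1:2]); print(o);to(.4404,.0443,.14,-9.9)
E
```

```text
0.04624645340152042 [ 0.23065973  1.09252934 -1.37854864]
{'brown_bottle_centre': [(0.73, [0.5847, 0.1373, 0.1342])]}
{'brown_bottle_centre': [(0.6, [0.5896, 0.1382, 0.1348])]}
t 4.73 tcp [0.5911 0.1359 0.1327] [-179.23   -1.12   -9.9 ] -> tool [-0.1326  0.116  -0.0114] spin -0.0
```

>>> send_rows(
  motion=[
    {"travel": [-0.01,0.009,-0.006],"spin": 0},
    {"travel": [-0.025,0.022,-0.003],"spin": 0},
    {"travel": [-0.025,0.022,-0.002],"spin": 0},
    {"travel": [-0.025,0.022,0],"spin": 0},
    {"travel": [-0.015,0.013,0],"spin": 0},
  ],
)

```text
time_s: 5.15
tcp_pos: [0.4714, 0.0635, 0.1321]
eef_rot: [-179.7, -0.5, -9.9]
contact_force: [-0.1, 0.1, -1.5]
gripper_width: 0.0464
```

```bash
python3 - <<'E'
from h import *
to(.4404,.0443,.14,-9.9)
E
```

```text
t 5.15 tcp [0.4714 0.0635 0.1321] [-179.67   -0.54   -9.89] -> tool [-0.0271  0.0241 -0.0083] spin 0.01
```

>>> send_rows(
  motion=[
    {"travel": [-0.012,0.011,-0.002],"spin": 0},
    {"travel": [-0.008,0.008,0],"spin": 0},
    {"travel": [-0.005,0.004,0],"spin": 0},
    {"travel": [0,0,0],"spin": 0},
  ],
)

```text
time_s: 5.48
tcp_pos: [0.4325, 0.0395, 0.1293]
eef_rot: [-179.9, -0.1, -10.0]
contact_force: [0.5, 0.4, -0.9]
gripper_width: 0.0464
```

```bash
python3 - <<'E'
from h import *
to(.4404,.0443,.11,-9.9)
for c in ['top','scene','wrist']:
    im,d,k,o=look(c,T[:2]); print(c,o); cv2.imwrite(f'pics/{c}3.png',im)
    if c!='wrist': print(carrier_fit(cloud(k,d)))
to(.4404,.0443,.11,-9.9)
E
```

```text
t 5.48 tcp [0.4325 0.0395 0.1293] [-1.7994e+02 -6.0000e-02 -1.0020e+01] -> tool [ 0.0069 -0.0061  0.0193] spin -0.12
top {'carrier': [(0.91, [0.4188, -0.0422, 0.0023])], 'brown_bottle_centre': []}
((412.8306579589844, -65.00759887695312), (240.59335327148438, 95.78446197509766), 80.20306396484375, 3067)
scene {'carrier': [(0.78, [0.4163, -0.0451, 0.0026])], 'brown_bottle_centre': [(0.56, [0.4334, 0.0413, 0.1339])]}
((420.7513427734375, -34.05302429199219), (309.5091552734375, 96.82540130615234), 80.0560302734375, 3562)
wrist {'carrier': [(0.73, [0.4171, -0.0443, -0.0022])], 'brown_bottle_centre': [(0.63, [0.4325, 0.0434, 0.1312])]}
t 5.93 tcp [0.4347 0.0407 0.1299] [-1.7991e+02 -1.3000e-01 -9.9800e+00] -> tool [ 0.0049 -0.0045  0.0199] spin -0.08
```

View pics/scene3.png

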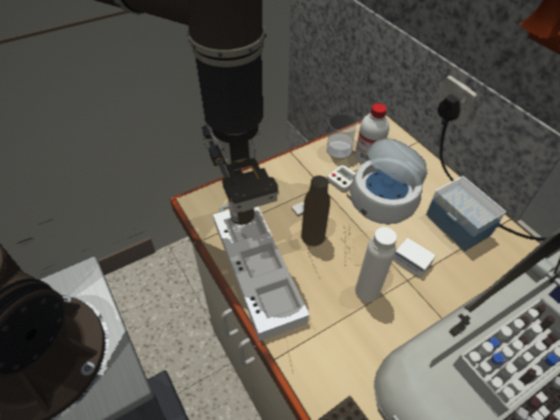

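The scene view shows the bottle held over pocket 1, next to the bar, at (240,212). The carrier estimates agree on (0.417, -0.0435), so I'm lowering.

>>> send_rows(
  motion=[
    {"travel": [0.006,-0.002,0.01],"spin": 0},
    {"travel": [0,0,0.015],"spin": 0},
    {"travel": [0,0,0.01],"spin": 0},
    {"travel": [0,0,0],"spin": 0},
  ],
)

```text
time_s: 6.27
tcp_pos: [0.4432, 0.0428, 0.0944]
eef_rot: [-179.8, -0.3, -10.0]
contact_force: [-0.4, -0.5, -1.7]
gripper_width: 0.0463
```

```bash
python3 - <<'E'
from h import *
to(.441,.0425,.0586,-9.9)
E
```

```text
t 6.27 tcp [0.4432 0.0428 0.0944] [-179.82   -0.27   -9.95] -> tool [-0.0022  0.0008  0.0358] spin -0.05
```

>>> send_rows(
  motion=[
    {"travel": [-0.002,0.001,0.008],"spin": 0},
    {"travel": [0,0,0.008],"spin": 0},
    {"travel": [0,0,0.006],"spin": 0},
    {"travel": [0,0,0.003],"spin": 0},
    {"travel": [0,0,0.002],"spin": 0},
  ],
)

```text
time_s: 6.68
tcp_pos: [0.4419, 0.0426, 0.0661]
eef_rot: [-179.8, -0.3, -9.9]
contact_force: [-0.0, -0.1, -1.7]
gripper_width: 0.0466
```

```bash
python3 - <<'E'
from h import *
to(.441,.0425,.0586,-9.9)
im,d,k,o=look('wrist',T[:2]); print(o); im,d,k,o=look('scene',T[:2]); print(o)
to(.441,.0425,.0586,-9.9)
E
```

```text
t 6.68 tcp [0.4419 0.0426 0.0661] [-179.79   -0.33   -9.92] -> tool [-0.0009  0.0003  0.0075] spin -0.02
{'carrier': [(0.79, [0.4203, -0.0439, -0.0032])], 'brown_bottle_centre': [(0.94, [0.4404, 0.0441, 0.0666])]}
{'carrier': [(0.96, [0.4151, -0.0439, 0.0021])], 'brown_bottle_centre': [(0.71, [0.4388, 0.0469, 0.065])]}
t 6.98 tcp [0.4422 0.0428 0.0668] [-179.75   -0.38   -9.92] -> tool [-0.0012  0.0005  0.0082] spin -0.02
```

>>> send_rows(
  motion=[
    {"travel": [0,0,0.004],"spin": 0},
    {"travel": [0,0,0.003],"spin": 0},
    {"travel": [0,0,0.003],"spin": 0},
    {"travel": [0,0,0.002],"spin": 0},
  ],
)

```text
time_s: 7.32
tcp_pos: [0.4436, 0.0415, 0.0568]
eef_rot: [-179.9, -0.5, -9.8]
contact_force: [-4.4, -14.7, 29.2]
gripper_width: 0.0462
```

>>> send_rows(
  motion=[
    {"travel": [0,0,0.002],"spin": 0},
    {"travel": [0,0,0.002],"spin": 0},
  ],
)

```text
time_s: 7.48
tcp_pos: [0.4439, 0.039, 0.0555]
eef_rot: [179.9, -0.6, -9.6]
contact_force: [-9.2, 0.7, 30.7]
gripper_width: 0.0459
```

>>> send_rows(
  motion=[
    {"travel": [0,0,-0.001],"spin": 0},
    {"travel": [0,0,0],"spin": 0},
  ],
)

```text
time_s: 7.65
tcp_pos: [0.4444, 0.0386, 0.0572]
eef_rot: [179.9, -0.6, -9.6]
contact_force: [0.3, 0.4, -1.1]
gripper_width: 0.0464
```

>>> send_rows(
  motion=[
    {"travel": [0,0,0],"spin": 0},
    {"travel": [0,0,0],"spin": 0},
    {"travel": [0,0,0],"spin": 0},
    {"travel": [0,0,0],"spin": 0},
  ],
  gripper=0.6,
)

```text
time_s: 7.98
tcp_pos: [0.4446, 0.0389, 0.0567]
eef_rot: [179.9, -0.7, -9.6]
contact_force: [-1.2, 0.5, -0.3]
gripper_width: 0.0667
```

```bash
python3 - <<'E'
from h import *
im,d,k,o=look('wrist',T[:2]); print(o); im,d,k,o=look('scene',T[:2]); print(o)
s=r.get_state(); print(s['gripper_width'],s['contact_force']); to(.441,.0425,.15,-9.9)
E
```

```text
{'carrier': [(0.79, [0.4181, -0.0417, -0.0039])], 'brown_bottle_centre': []}
{'carrier': [], 'brown_bottle_centre': [(0.59, [0.4442, 0.0438, 0.0598])]}
0.06961894580235839 [-1.04291164 -0.05049004  0.33084041]
t 8.28 tcp [0.4446 0.0388 0.0568] [179.9   -0.66  -9.62] -> tool [-0.0031 -0.0028 -0.0932] spin 0.28
```

>>> send_rows(
  motion=[
    {"travel": [0,-0.002,-0.01],"spin": 0},
    {"travel": [0,0,-0.02],"spin": 0},
    {"travel": [0,0,-0.03],"spin": 0},
    {"travel": [0,0,-0.03],"spin": 0},
    {"travel": [0,0,-0.03],"spin": 0},
  ],
)

```text
time_s: 8.7
tcp_pos: [0.4389, 0.0391, 0.1745]
eef_rot: [179.4, 0.1, -9.7]
contact_force: [1.2, 0.2, -0.5]
gripper_width: 0.07
```

>>> send_rows(
  motion=[
    {"travel": [0,0,-0.025],"spin": 0},
    {"travel": [0,0,-0.02],"spin": 0},
    {"travel": [0,0,-0.01],"spin": 0},
    {"travel": [0,0,0],"spin": 0},
  ],
  gripper=1,
)

```text
time_s: 9.03
tcp_pos: [0.4413, 0.0404, 0.2394]
eef_rot: [179.7, -0.5, -9.6]
contact_force: [-0.1, 0.3, -0.3]
gripper_width: 0.0865
```

```bash
python3 - <<'E'
from h import *
for c in ['wrist','scene']:
    im,d,k,o=look(c,T); print(c); [print(a,b) for a,b in o.items()]; cv2.imwrite(f'pics/{c}4.png',im)
to(.578,-.198,.23,-9.9)
E
```

```text
wrist
carrier [(0.56, [0.4194, -0.0466, -0.0044]), (0.22, [0.5791, -0.1978, 0.0895])]
brown_bottle_centre [(0.87, [0.4408, 0.0427, 0.0579])]
white_jar_centre [(0.59, [0.5761, -0.2002, 0.0919])]
tall_brown_centre [(0.87, [0.5595, -0.0296, 0.0852])]
scene
carrier [(0.91, [0.4157, -0.0402, 0.0031])]
brown_bottle_centre [(0.66, [0.444, 0.04, 0.0572])]
white_jar_centre [(0.83, [0.5795, -0.1974, 0.0909])]
tall_brown_centre [(0.85, [0.5661, -0.0271, 0.0885])]
t 9.53 tcp [0.44   0.0399 0.2363] [179.54  -0.2   -9.66] -> tool [0.1759 0.2113 0.0086] spin 0.24
```

View pics/wrist4.png

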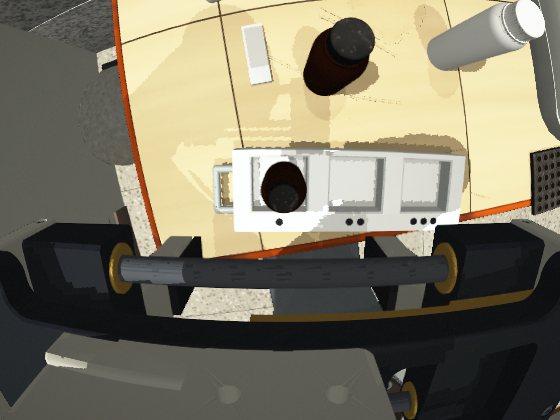

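The short bottle stands upright in pocket 1, cap at (284,197), and has been let go. Next is the jar, carrying on at a TCP height of about 0.235 m.

>>> send_rows(
  motion=[
    {"travel": [0.015,0.018,0],"spin": 0},
    {"travel": [0.025,0.03,0],"spin": 0},
    {"travel": [0.025,0.03,0],"spin": 0},
    {"travel": [0.025,0.03,0],"spin": 0},
    {"travel": [0.025,0.03,0],"spin": 0},
  ],
)

```text
time_s: 9.95
tcp_pos: [0.5321, -0.1157, 0.2379]
eef_rot: [179.7, -0.3, -9.0]
contact_force: [0.9, 1.3, 0.6]
gripper_width: 0.0877
```

```bash
python3 - <<'E'
from h import *
to(.578,-.198,.23,-9.9)
E
```

```text
t 9.95 tcp [ 0.5321 -0.1157  0.2379] [179.65  -0.28  -8.98] -> tool [0.0581 0.074  0.0086] spin 0.92
```

>>> send_rows(
  motion=[
    {"travel": [0.022,0.028,0.004],"spin": 0.9},
    {"travel": [0.018,0.023,0.004],"spin": 0},
    {"travel": [0.011,0.014,0],"spin": 0},
    {"travel": [0,0,0],"spin": 0},
  ],
)

```text
time_s: 10.28
tcp_pos: [0.5758, -0.1987, 0.2269]
eef_rot: [179.5, -0.1, -10.2]
contact_force: [0.0, 0.0, 0.6]
gripper_width: 0.0876
```

```bash
python3 - <<'E'
from h import *
for c in ['wrist','scene']:
    im,d,k,o=look(c,T[2:3]); print(c,o); cv2.imwrite(f'pics/{c}5.png',im)
to(.578,-.198,.124,-9.9)
E
```

```text
wrist {'white_jar_centre': []}
scene {'white_jar_centre': [(0.97, [0.5813, -0.1987, 0.09])]}
t 10.48 tcp [ 0.5744 -0.1951  0.2281] [ 1.7961e+02 -1.6000e-01 -1.0030e+01] -> tool [0.0038 0.0015 0.1041] spin -0.13
```

View pics/wrist5.png

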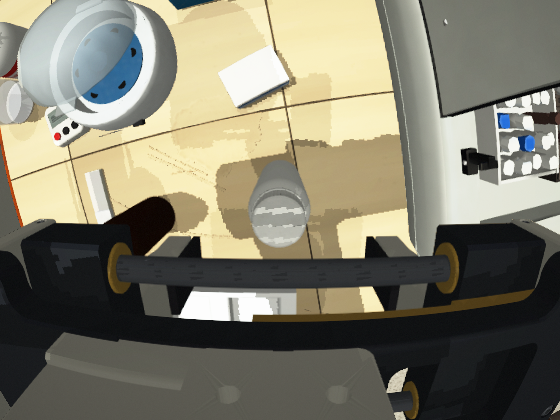

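The jar's cap is centred between the fingers at (279,218). The centrifuge edge at the right is clear and lies below the gripper body. I'm descending.

>>> send_rows(
  motion=[
    {"travel": [0.003,0.001,0.015],"spin": 0},
    {"travel": [0,0,0.02],"spin": 0},
    {"travel": [0,0,0.02],"spin": 0},
    {"travel": [0,0,0.015],"spin": 0},
    {"travel": [0,0,0.01],"spin": 0},
  ],
)

```text
time_s: 10.9
tcp_pos: [0.5793, -0.1916, 0.1524]
eef_rot: [179.7, -0.9, -9.6]
contact_force: [0.0, -0.2, -0.6]
gripper_width: 0.0877
```

```bash
python3 - <<'E'
from h import *
to(.578,-.198,.124,-9.9)
E
```

```text
t 10.9 tcp [ 0.5793 -0.1916  0.1524] [179.69  -0.86  -9.57] -> tool [-0.0007  0.0064  0.0284] spin 0.33
```

>>> send_rows(
  motion=[
    {"travel": [0,0.004,0.01],"spin": 0.3},
    {"travel": [0,0.002,0.009],"spin": 0},
    {"travel": [0,0,0.006],"spin": 0},
    {"travel": [0,0,0.002],"spin": 0},
  ],
)

```text
time_s: 11.23
tcp_pos: [0.5782, -0.1955, 0.1239]
eef_rot: [179.7, -0.9, -9.7]
contact_force: [-0.3, 0.3, 0.7]
gripper_width: 0.0876
```

```bash
python3 - <<'E'
from h import *
to(.578,-.198,.124,-9.9); im,d,k,o=look('scene',T[2:3]); print(o); im,d,k,o=look('wrist',T[2:3]); print(o); to(.578,-.198,.124,-9.9)
E
```

```text
t 11.23 tcp [ 0.5782 -0.1955  0.1239] [179.71  -0.9   -9.67] -> tool [ 0.0002  0.0025 -0.0001] spin 0.23
{'white_jar_centre': [(0.58, [0.5791, -0.1977, 0.0917])]}
{'white_jar_centre': []}
t 11.43 tcp [ 0.5789 -0.1958  0.1252] [179.71  -0.99  -9.67] -> tool [-0.0005  0.0023  0.0012] spin 0.23
```

>>> send_rows(
  motion=[
    {"travel": [0,0.002,0.001],"spin": 0.2},
    {"travel": [0,0,0.001],"spin": 0},
    {"travel": [0,0,0.001],"spin": 0},
    {"travel": [0,0,0.001],"spin": 0},
    {"travel": [0,0,0.001],"spin": 0},
  ],
  gripper=-1,
  squeeze=15,
)

```text
time_s: 11.85
tcp_pos: [0.58, -0.1985, 0.1221]
eef_rot: [179.7, -1.2, -9.9]
contact_force: [-1.0, 0.1, -0.1]
gripper_width: 0.0599
```

>>> send_rows(
  motion=[
    {"travel": [0,0,0.001],"spin": 0},
    {"travel": [0,0,0],"spin": 0},
    {"travel": [0,0,0],"spin": 0},
    {"travel": [0,0,0],"spin": 0},
  ],
)

```text
time_s: 12.18
tcp_pos: [0.58, -0.1984, 0.1208]
eef_rot: [179.7, -1.2, -9.9]
contact_force: [-0.2, 0.8, 0.4]
gripper_width: 0.0471
```

```bash
python3 - <<'E'
from h import *
s=r.get_state(); print(s['gripper_width'],s['contact_force'])
for c in ['wrist','scene']:
    im,d,k,o=look(c,T[2:3]); print(o)
s=r.get_state(); print(s['gripper_width'],s['contact_force']);to(.578,-.198,.124,-9.9)
E
```

```text
0.04709944040925366 [-0.21654852  0.81269142  0.39990402]
{'white_jar_centre': []}
{'white_jar_centre': [(0.78, [0.5818, -0.2005, 0.0909])]}
0.046857799542658646 [0.13467756 0.7860449  0.6002314 ]
t 12.38 tcp [ 0.58   -0.1984  0.1208] [179.73  -1.21  -9.91] -> tool [-0.002  -0.0001 -0.0032] spin -0.01
```

>>> send_rows(
  motion=[
    {"travel": [0,0,-0.01],"spin": 0},
    {"travel": [0,0,-0.02],"spin": 0},
    {"travel": [0,0,-0.02],"spin": 0},
    {"travel": [0,0,-0.02],"spin": 0},
    {"travel": [0,0,-0.01],"spin": 0},
  ],
  squeeze=20,
)

```text
time_s: 12.8
tcp_pos: [0.5751, -0.1973, 0.2012]
eef_rot: [179.7, -0.6, -10.0]
contact_force: [0.8, 0.5, -1.5]
gripper_width: 0.047
```

```bash
python3 - <<'E'
from h import *
for c in ['top','scene']:
    im,d,k,o=look(c,T[2:3]); print(o)
s=r.get_state(); print(s['gripper_width'],s['contact_force']);to(.4251,-.0449,.2,-9.9)
E
```

```text
{'white_jar_centre': [(0.81, [0.5738, -0.2, 0.1699])]}
{'white_jar_centre': [(0.96, [0.5752, -0.1967, 0.1688]), (0.21, [0.416, -0.0386, 0.0021])]}
0.046810287619800446 [-0.82733961  0.14945658 -1.99302142]
t 13.0 tcp [ 0.574  -0.1969  0.1977] [179.75  -0.47 -10.  ] -> tool [-0.173  -0.1238 -0.0042] spin -0.1
```

>>> send_rows(
  motion=[
    {"travel": [-0.012,-0.009,-0.004],"spin": 0},
    {"travel": [-0.025,-0.018,-0.001],"spin": 0},
    {"travel": [-0.027,-0.019,-0.001],"spin": 0},
    {"travel": [-0.027,-0.019,0],"spin": 0},
    {"travel": [-0.025,-0.018,0],"spin": 0},
  ],
)

```text
time_s: 13.42
tcp_pos: [0.4688, -0.0943, 0.1935]
eef_rot: [179.6, 0.3, -10.4]
contact_force: [0.4, 1.1, -0.9]
gripper_width: 0.0467
```

```bash
python3 - <<'E'
from h import *
to(.4251,-.0449,.2,-9.9)
E
```

```text
t 13.42 tcp [ 0.4688 -0.0943  0.1935] [179.57   0.31 -10.39] -> tool [-0.0519 -0.0407 -0.0065] spin -0.49
```

>>> send_rows(
  motion=[
    {"travel": [-0.02,-0.016,-0.003],"spin": -0.5},
    {"travel": [-0.014,-0.012,-0.002],"spin": 0},
    {"travel": [-0.01,-0.007,0],"spin": 0},
    {"travel": [-0.004,-0.002,0],"spin": 0},
    {"travel": [0,0,0],"spin": 0},
  ],
)

```text
time_s: 13.83
tcp_pos: [0.4159, -0.0453, 0.1929]
eef_rot: [179.5, 0.9, -9.7]
contact_force: [0.7, -0.7, -2.6]
gripper_width: 0.0465
```

```bash
python3 - <<'E'
from h import *
for c in ['wrist','scene']:
    im,d,k,o=look(c,[T[2],T[0]]); print(o); cv2.imwrite(f'pics/{c}6.png',im)
to(.4251,-.0449,.127,-9.9)
E
```

```text
{'white_jar_centre': [], 'carrier': [(0.86, [0.4199, -0.0458, -0.0042])]}
{'white_jar_centre': [(0.8, [0.4157, -0.046, 0.1644])], 'carrier': [(0.96, [0.4152, -0.0402, 0.003])]}
t 14.13 tcp [ 0.4177 -0.0462  0.1933] [179.46   0.86  -9.85] -> tool [ 0.0081 -0.0032  0.0662] spin 0.05
```

View pics/scene6.png

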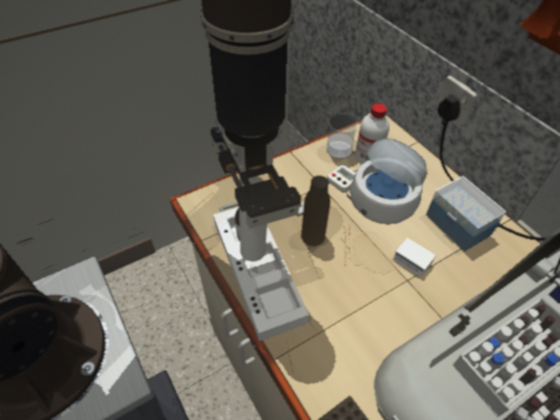

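The jar hangs upright over pocket 2, its foot near (250,255). I'm shifting it 8 mm and lowering.

>>> send_rows(
  motion=[
    {"travel": [0.006,-0.001,0.005],"spin": 0},
    {"travel": [0.002,0,0.012],"spin": 0},
    {"travel": [0,0,0.01],"spin": 0},
    {"travel": [0,0,0],"spin": 0},
  ],
)

```text
time_s: 14.47
tcp_pos: [0.4284, -0.0479, 0.1644]
eef_rot: [179.5, 0.8, -10.0]
contact_force: [-0.7, -0.8, -1.9]
gripper_width: 0.047
```

```bash
python3 - <<'E'
from h import *
im,d,k,o=look('scene',[T[2]]); print(o)
to(.4251,-.0449,.126,-9.9)
E
```

```text
{'white_jar_centre': [(0.62, [0.4296, -0.0498, 0.1347])]}
t 14.57 tcp [ 0.429  -0.0478  0.1659] [179.48   0.72  -9.98] -> tool [-0.0038 -0.0026  0.0399] spin -0.08
```

>>> send_rows(
  motion=[
    {"travel": [-0.003,-0.003,0.008],"spin": 0},
    {"travel": [0,0,0.008],"spin": 0},
    {"travel": [0,0,0.007],"spin": 0},
    {"travel": [0,0,0.004],"spin": 0},
    {"travel": [0,0,0.001],"spin": 0},
  ],
)

```text
time_s: 14.98
tcp_pos: [0.4273, -0.0441, 0.1365]
eef_rot: [179.5, 0.6, -10.0]
contact_force: [0.5, -0.2, -2.0]
gripper_width: 0.047
```

```bash
python3 - <<'E'
from h import *
for c in ['scene','top']:
    im,d,k,o=look(c,[T[2]]); print(o)
to(.4251,-.0449,.126,-9.9)
E
```

```text
{'white_jar_centre': [(0.64, [0.4248, -0.0436, 0.1076])]}
{'white_jar_centre': []}
t 15.18 tcp [ 0.428  -0.044   0.1376] [179.56   0.51  -9.99] -> tool [-0.0026  0.0013  0.0116] spin -0.09
```

Remaining drop is about 11 mm, so I'll go down gently.

>>> send_rows(
  motion=[
    {"travel": [-0.002,0,0.004],"spin": 0},
    {"travel": [0,0,0.003],"spin": 0},
    {"travel": [0,0,0.002],"spin": 0},
    {"travel": [0,0,0.002],"spin": 0},
  ],
)

```text
time_s: 15.52
tcp_pos: [0.4267, -0.0435, 0.127]
eef_rot: [179.6, 0.3, -10.0]
contact_force: [-4.4, 0.7, 15.9]
gripper_width: 0.0469
```

>>> send_rows(
  motion=[
    {"travel": [0,0,0.002],"spin": 0},
    {"travel": [0,0,0.001],"spin": 0},
  ],
)

```text
time_s: 15.68
tcp_pos: [0.4301, -0.0434, 0.1272]
eef_rot: [179.7, -0.0, -9.8]
contact_force: [-3.1, 0.5, 5.4]
gripper_width: 0.0465
```

Contact with the floor is at the expected height, so I'm letting go.

>>> send_rows(
  motion=[
    {"travel": [0,0,0],"spin": 0},
    {"travel": [0,0,0],"spin": 0},
    {"travel": [0,0,0],"spin": 0},
    {"travel": [0,0,0],"spin": 0},
    {"travel": [0,0,0],"spin": 0},
  ],
  gripper=0.7,
)

```text
time_s: 16.1
tcp_pos: [0.4313, -0.0432, 0.128]
eef_rot: [179.7, -0.2, -9.8]
contact_force: [0.5, 0.3, 0.3]
gripper_width: 0.0725
```

```bash
python3 - <<'E'
from h import *
for c in ['scene','top']:
    im,d,k,o=look(c,T[1:3]); print(o)
s=r.get_state(); print(s['gripper_width'],s['contact_force']);to(.4251,-.0449,.25,-9.9)
E
```

```text
{'brown_bottle_centre': [(0.79, [0.4436, 0.0412, 0.0568])], 'white_jar_centre': [(0.76, [0.4267, -0.0424, 0.0988])]}
{'brown_bottle_centre': [], 'white_jar_centre': []}
0.07441675256480565 [ 0.3360599  -0.41128044  0.30539273]
t 16.4 tcp [ 0.4313 -0.0432  0.128 ] [ 1.7969e+02 -1.7000e-01 -9.8000e+00] -> tool [-0.0055  0.0034 -0.122 ] spin 0.1
```

>>> send_rows(
  motion=[
    {"travel": [0,0,-0.01],"spin": 0},
    {"travel": [0,0,-0.02],"spin": 0},
    {"travel": [0,0,-0.025],"spin": 0},
    {"travel": [0,0,-0.03],"spin": 0},
    {"travel": [0,0,-0.02],"spin": 0},
  ],
)

```text
time_s: 16.82
tcp_pos: [0.4274, -0.0436, 0.2318]
eef_rot: [179.4, 0.5, -9.9]
contact_force: [0.8, 0.2, 0.1]
gripper_width: 0.0745
```

>>> send_rows(
  motion=[
    {"travel": [0,0,-0.015],"spin": 0},
    {"travel": [0,0,-0.01],"spin": 0},
    {"travel": [0,0,0],"spin": 0},
    {"travel": [0,0,0],"spin": 0},
  ],
)

```text
time_s: 17.15
tcp_pos: [0.4296, -0.043, 0.2631]
eef_rot: [179.6, 0.0, -9.8]
contact_force: [-1.0, -0.8, 0.0]
gripper_width: 0.0742
```

```bash
python3 - <<'E'
from h import *
c0=np.array([.4172,-.0435]); Q=R.from_euler('z',9.9,degrees=True)
for c in ['scene','wrist']:
    im,d,k,o=look(c,T); cv2.imwrite(f'pics/{c}7.png',im)
    for a,b in o.items(): print(c,a,b,[np.round(Q.apply([*(np.array(q[1][:2])-c0),q[1][2]]),4) for q in b[:1]])
s=r.get_state(); print(s['tcp_pos'],s['contact_force'],s['time_s'])
E
```

```text
scene carrier [(0.93, [0.4181, -0.0425, 0.0039])] [array([0.0007, 0.0011, 0.0039])]
scene brown_bottle_centre [(0.62, [0.4425, 0.043, 0.0608])] [array([0.0101, 0.0896, 0.0608])]
scene white_jar_centre [(0.6, [0.4209, -0.0442, 0.0983]), (0.2, [0.5635, -0.0296, 0.0847])] [array([ 0.0038, -0.0001,  0.0983])]
scene tall_brown_centre [(0.89, [0.5652, -0.0274, 0.0845])] [array([0.143 , 0.0413, 0.0845])]
wrist carrier [] []
wrist brown_bottle_centre [(0.68, [0.4413, 0.0422, 0.0584])] [array([0.009 , 0.0886, 0.0584])]
wrist white_jar_centre [(0.54, [0.4404, 0.0411, 0.0609])] [array([0.0083, 0.0873, 0.0609])]
wrist tall_brown_centre [(0.84, [0.5627, -0.0298, 0.0871]), (0.45, [0.4395, 0.0394, 0.0595])] [array([0.141 , 0.0385, 0.0871])]
[ 0.42944061 -0.04314402  0.26267901] [0.69169923 0.13769497 0.29771522] 17.65
```

View pics/wrist7.png

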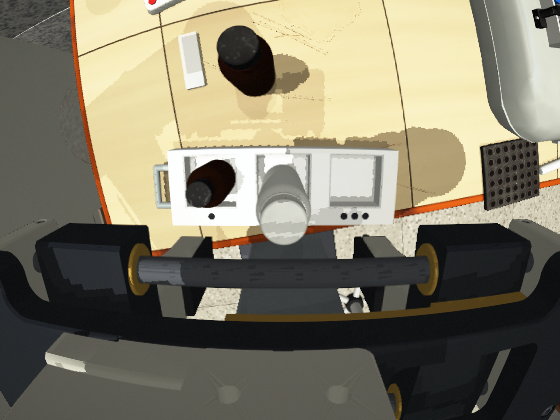

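The last view shows the jar upright in pocket 2 and the short bottle in pocket 1. Pocket 3 is empty, the tall bottle is still in its place, and the gripper is clear. Handing in.

```bash
python3 -c "
from plant import r
print(r.close_job())"
```

```text
the job is handed in; nothing more can be done
None
```

The short brown bottle is in pocket 1 and the white jar is in pocket 2. Both were set down on the pocket floor and let go, and I handed the job in at about 17.7 s. The hand-in gave no verdict.

| Last check | Measured, carrier frame (mm) | Pocket centre (mm) | Height of the object's mid-point (mm) | Limit (mm) |
|---|---|---|---|---|
| Short brown bottle | (9–10, 89–90) | (8, 90) | 58–61 | 66.5 |
| White jar | (4, 0) | (8, 0) | 98 | 104.5 |

- **Uprightness:** I judged this by eye from the pictures; both looked upright.
- **Tall brown bottle:** it read within about 4 mm of its first measurement, which is within the network's own error.
- **Gripper:** it was about 60 mm above the tallest item, and the force reading was near zero.
- **Set-down force:** the short bottle was pressed into its pocket with about 31 N at the wrist for a moment. The jar took about 16 N.
- **Disagreement:** in the last wrist picture the network's "white jar" point fell on the brown bottle. It was a low-confidence mix-up (0.54), so the jar's position above comes from the scene camera alone. The wrist picture itself shows the jar in pocket 2.

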